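# Centre a thread spool in the pan of a spool scale and weigh it

### The job

Weigh the big thread spool: stand it upright in the small round pan of the scale, centred so that it sits flat on the pan's floor with no edge riding on or overhanging the rim, and only then let it go. Next, press the scale's key well down, with the spool left standing there. Feel your way gently: never press hard on the scale and do not drop the spool, and leave the other things on the table where they are.

Things in the scene. Friction and masses are not known exactly. Their poses are not given: they have to be found in the camera images.
- spool: The big thread spool, loose, upright, 0.2 to 0.4 kg; the stoutest of the free-standing spools. 72 mm tall. Foot: white flange 61 mm across, 5 mm thick. Above it a light blue barrel of thread 45 mm across, up to a white top disc (47 mm across, the uppermost 4 mm); grip it on the barrel. Origin: centre of the underside; z along its axis.
- scale: Bench scale, fixed: white box 250 (x) x 150 (y) mm, top face 45 mm above the table. Origin: centre of its underside. Its +x runs from the key and display end to the pan end. A round steel pan on a stem stands over the +x half: 71 mm across outside, rim 3 mm thick, flat floor 65 mm across, rim top 5 mm above the floor. The spool's foot fits inside with 2 mm to spare all round.
- pan_nominal (a point): Nominal centre of the empty pan's floor, fixed to the scale, 45 mm along the scale's +x, 59 mm above the table (rim top: 64). The true pan is clamped on its stem up to 8 mm off this point along the scale's x and up to 8 mm along its y; this is not measured, and it does not shift in use. It is sprung: it sinks 1 mm per 3 N, 7 mm at most.
- key (a joint): The scale's push key, m: 0 up, 0.006 fully down; springs back. It registers from 4 mm down. About 4 N pushes it fully down; a hard stop follows.
- key_top (a point): Centre of the top face of the round grey key (26 mm across) in its black housing at the -x end of the scale: 88 mm along -x and 35 mm along -y from the scale's origin, 67 mm above the table. Press straight down.
- thin_spool: Bystander: thin spool, foot 38 mm across, 60 mm tall, upright. Origin: centre of its underside.
- pin_jar: Bystander: round jar, 58 mm across, 60 mm tall, upright. Origin: centre of its underside.
- bobbin_a: Bystander: metal bobbin lying flat, 21 mm across, 11 mm tall. Origin: centre of its underside.
- bobbin_b: Bystander: metal bobbin lying flat, 21 mm across, 11 mm tall. Origin: centre of its underside.
- tape_case: Bystander: square tape-measure case 55 x 55 mm, 30 mm tall. Origin: centre of its underside.

How it is judged:
By the outcome, as a careful person would: the job done as asked, in the order asked, and still so for the second after the job is handed in, with the robot touching nothing.
It also fails if it takes over 58 s, if anything falls off the work surface, if the arm or the gripper's body presses on something with over 40 N, if the wrist force passes 120 N, or if a joint passes its speed limit or range.

### The arm

A 6-joint arm with a two-finger parallel gripper is mounted at the origin on the work surface. World frame = base frame: x ahead of the robot, y to its left, z up, the work surface at z = 0. Lengths are in m, angles in rad, forces in N, time in s.
With the tool pointing down it reaches from about 0.25 to 0.85 m from the base axis. Payload 12.5 kg.
Tool frame: the origin (TCP) lies between the finger pads; the fingertips stand 17 mm ahead of it and the grasp point (between the pads) lies 2 mm behind it (ctrl.tips_ahead is the z of the fingertips in the tool frame, in m); z points along the fingers, y is the line along which they close (so a half turn about z gives the same grasp; the last joint's range is limited). The gripper opens to 93 mm and grips with 3 to 60 N. Pads are 15 mm wide; open, the fingers measure 128 mm over their backs; the gripper's body (75 mm by 188 mm) begins 65 mm behind the grasp point.
Start: joints at [1.172, 0.351, 1.652, -0, 1.139, -0.085], TCP at [0.17, 0.523, 0.236] pointing down, gripper open.
Joint ranges: [-2.75, 2.75], [-0.79, 2.1], [0.01, 2.65], [-1.57, 4.71], [0.07, 3.14], [-2.87, 2.87]. Speed limits (rad/s): [2.22, 2.22, 2.79, 3.14, 3.14, 3.14].

### API

Orientations are given as [roll, pitch, yaw] about the fixed x, y, z axes, in that order (R = Rz(yaw) Ry(pitch) Rx(roll)).
In Python, from workcell import ctrl gives the robot as it stands. The module is installed in compiled form; this text tells all that it offers.
- The arm moves only by the tool send_rows, never from a script. Its argument "targets" is a list of rows, each an object of numbers: "dx", "dy", "dz": the shift along the world's x, y, z in cm; "rx", "ry", "rz": the turn, a rotation vector about the world's x, y, z in degrees; "jaw": the opening, from -1 (shut) to 1 (fully open). A call has 1 to 12 rows; each row shifts and turns the commanded pose from where the row before left it; what a row does not reach is not made up. A row lasts 1/12 s, in which the tool goes at most 41.7 mm and 7.16 degrees, less where a joint would pass 70% of its speed; a pose out of reach is approached as far as the arm can. A call is refused whole if a number of a shift passes 4.17 or a number of a turn 7.16, either way. A call with a gripper value outside its range is refused whole. The fingers move at their own pace and stop on an object; "force" is the grip in N (left out, the last holds). Time passes only in rows, so rows that do not move let the fingers close. It gives the time, the measured TCP pose, the force, the opening and the grip force at its end, in the units of the state.
- ctrl.get_obs(): the state, without advancing time (a new reading comes with each control period).
- ctrl.snapshot(name): name is "scene" or "top"; returns a dict with "image" (480x640x3 uint8, red, green, blue), "camera_matrix" (3x3 intrinsics, pixels), "rvec" (rotation vector, rad) and "tvec" (3), from world to camera coordinates, as OpenCV has them. Camera axes: x right, y down, z forward; pixel columns grow to the right and rows downward; lengths in m; the calibration is good to about 2 mm. A picture is of the moment at which its call begins. There is no depth.
- ctrl.close_job(): hands the job in; it is judged then, once.
The state is a dict: "time_s": time; "qpos": joint angles; "qvel": joint speeds; "effort": joint torques, N m; "ee_pos": TCP position; "orientation": TCP orientation; "contact_force": force on the tool from outside, world axes, zero at the start; "torque": the same for the moment, N m; "width": finger opening in m; "grip_force": force on a finger pad.
Only numpy, scipy, OpenCV 4.12 (cv2) and the standard library are available. Lean on these libraries where they do the work, as an engineer would, in place of code of your own. Each camera call takes 0.05 s, during which the arm holds its last target. There are 200 camera calls.

## Working session

There is one attempt and no reset: what is moved stays moved. The work goes in short steps, Python scripts to look and compute and a tool call to move; the robot and the scene stay as the last step left them, time stands still between calls to the robot, and variables do not carry over. Pictures are saved under pics/ and viewed, at most 10 in all, crops included, and the job is handed in when it is done.

Besides the shell and the picture viewer there is one more tool, called after ">>>" as name([rows], argument=value, ...), one row to a line, values as JSON. send_rows: Moves the arm, as the interface text tells. Its arguments: {"type":"object","properties":{"targets":{"type":"array","items":{"type":"object","properties":{"dx":{"type":"number"},"dy":{"type":"number"},"dz":{"type":"number"},"rx":{"type":"number"},"ry":{"type":"number"},"rz":{"type":"number"},"jaw":{"type":"number"}}}},"force":{"type":"number"}},"required":["targets"]}

```bash
mkdir -p pics
cat > h.py <<'E'
import numpy as np, cv2
from workcell import ctrl
def snap(n,fn=None):
    s=ctrl.snapshot(n)
    if fn: cv2.imwrite('pics/'+fn,s['image'][:,:,::-1])
    return s
def ray(s,u,v,z):
    R=cv2.Rodrigues(np.array(s['rvec'],float))[0]; t=np.array(s['tvec'],float).ravel()
    c=-R.T@t; d=R.T@np.linalg.inv(np.array(s['camera_matrix']))@np.array([u,v,1.])
    return c+d*(z-c[2])/d[2]
def proj(s,p):
    return cv2.projectPoints(np.array(p,float).reshape(-1,3),np.array(s['rvec'],float),np.array(s['tvec'],float),np.array(s['camera_matrix'],float),None)[0].reshape(-1,2)
E
python3 - <<'E'
from h import *
for n in('scene','top'):
    s=snap(n,n+'0.png'); R=cv2.Rodrigues(np.array(s['rvec']))[0]; print(n,-R.T@np.array(s['tvec']).ravel(),s['camera_matrix'][0])
o=ctrl.get_obs();print(o['ee_pos'],o['orientation'],o['contact_force'],o['width'],o['time_s'])
E
```

```text
scene [0.92634366 0.34255238 0.83256173] [525.55942103   0.         322.33804222]
top [0.42900865 0.02030702 1.02028886] [531.54873284   0.         317.22335525]
[0.16963138 0.52289898 0.23514794] [-3.14056499e+00 -1.16153168e-04  2.82779926e+00] [ 0.09335845 -0.82400794  0.97743772] 0.09308564049836529 0.1
```

View pics/scene0.png

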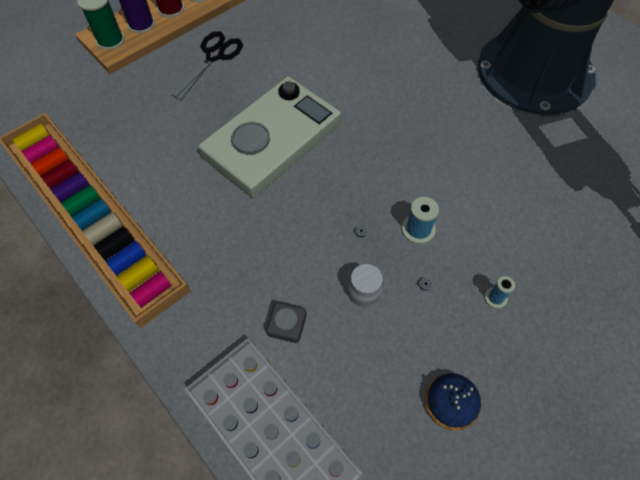

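View pics/top0.png

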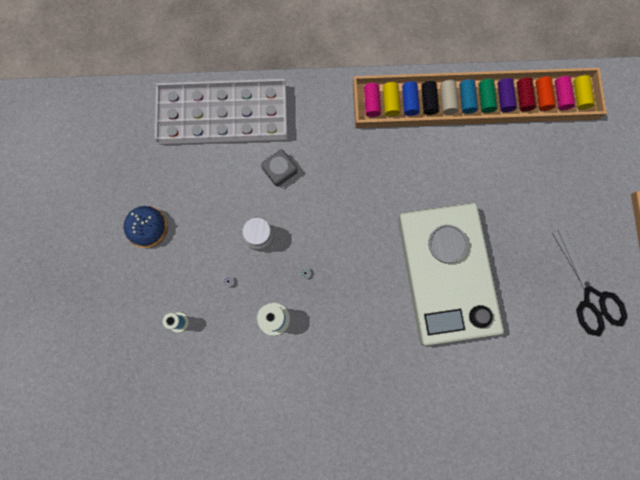

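The scene picture shows the scale (pan ~(250,137), key ~(289,91)) and the big spool at ~(422,218). The top picture shows the pan at ~(450,244), the key at (481,317) and the spool top at ~(271,318). I'll enlarge these.

Run:
```python
from h import *
def crop(fn,u,v,w=80,h=60,k=5):
    im=cv2.imread('pics/'+fn)[v:v+h,u:u+w]
    im=cv2.resize(im,None,fx=k,fy=k,interpolation=cv2.INTER_CUBIC)
    for i in range(0,w,10):
        cv2.line(im,(i*k,0),(i*k,6),(0,0,255),1); cv2.putText(im,str(u+i),(i*k,16),0,.35,(0,0,255),1)
    for i in range(0,h,10):
        cv2.line(im,(0,i*k),(6,i*k),(0,0,255),1); cv2.putText(im,str(v+i),(8,i*k+4),0,.35,(0,0,255),1)
    return im
a=np.hstack([crop('top0.png',410,215),crop('top0.png',235,290)])
b=np.hstack([crop('scene0.png',212,107),crop('scene0.png',385,190)])
cv2.imwrite('pics/c1.png',np.vstack([a,b]))
```

```text
(no output)
```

View pics/c1.png

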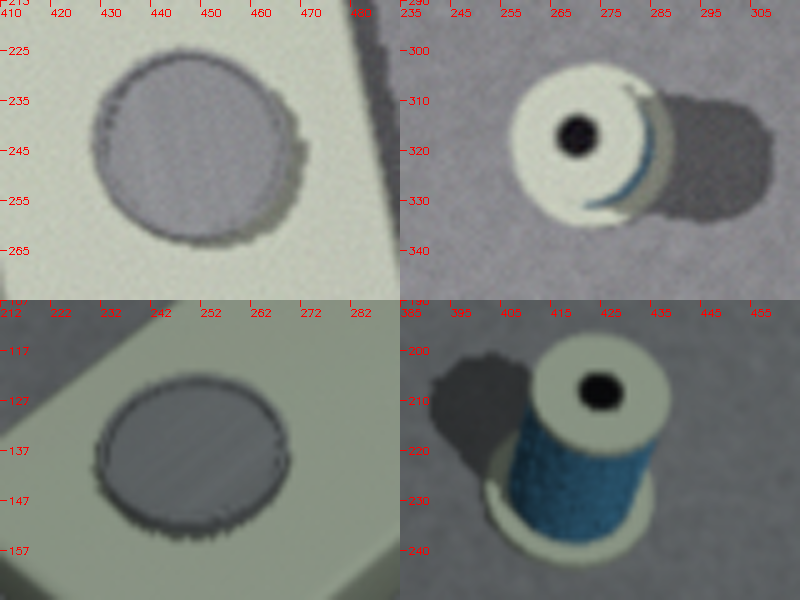

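The crops show four features:
- Top camera, pan rim: 428–470 × 225–264, centre ~(447.7,244.3).
- Top camera, spool hole: (270.0,317.0).
- Scene camera, pan rim: centre ~(250,137).
- Scene camera, spool hole: (424.8,207.8).

Next I'll triangulate them, and locate the scale with its corners and key.

```bash
cat >> h.py <<'E'
def circ(x,y,z,r,n=60):
    a=np.linspace(0,2*np.pi,n); return np.c_[x+r*np.cos(a),y+r*np.sin(a),0*a+z]
def crop2(im,s,u,v,curves,w=80,h=60,k=5):
    im=cv2.resize(im[v:v+h,u:u+w],None,fx=k,fy=k,interpolation=cv2.INTER_CUBIC)
    for c in curves:
        p=(proj(s,c)-[u,v]+.5)*k-.5
        cv2.polylines(im,[np.round(p).astype(int)],False,(0,0,255),1)
    return im
E
python3 - <<'E'
from h import *
T=ctrl.snapshot('top');S=ctrl.snapshot('scene')
print('spool',ray(T,270,317,.072),ray(S,424.8,207.8,.072))
print('pan',ray(T,447.7,244.3,.064),ray(S,250,137,.064))
print('key',ray(T,481,316.5,.067),ray(S,289.5,90.5,.067))
for c in[(401,213),(477,205),(502,334),(424,345)]: print('corner',ray(T,*c,.045))
for n,c,z in(('thin',(170,321),.06),('jar',(257,233),.06),('ba',(307,273),.011),('bb',(230,282),.011)): print(n,ray(T,*c,z))
print(ctrl.get_obs()['qpos'])
E
```

```text
spool [0.47870565 0.10472631 0.072     ] [0.48002076 0.10365542 0.072     ]
pan [ 0.59891162 -0.22173235  0.064     ] [ 0.60493485 -0.22200747  0.064     ]
key [ 0.46634133 -0.26880776  0.067     ] [ 0.47634314 -0.26076774  0.067     ]
corner [ 0.66546639 -0.14362256  0.045     ]
corner [ 0.67575837 -0.28840323  0.045     ]
corner [ 0.43472627 -0.3102016   0.045     ]
corner [ 0.42040984 -0.16834114  0.045     ]
thin [0.4787133  0.28445824 0.06      ]
jar [0.63362674 0.12702309 0.06      ]
ba [0.56250334 0.03800925 0.011     ]
bb [0.55059709 0.1851183  0.011     ]
[ 1.17238282e+00  3.51010895e-01  1.65216148e+00  1.01604837e-05
  1.13907806e+00 -8.46140430e-02]
```

>>> send_rows([
  {"dx": 1.72, "dy": -2.33, "jaw": 1},
  {"dx": 1.72, "dy": -2.33},
  {"dx": 1.72, "dy": -2.33},
  {"dx": 1.72, "dy": -2.33},
  {"dx": 1.72, "dy": -2.33},
  {"dx": 1.72, "dy": -2.33},
  {"dx": 1.72, "dy": -2.33},
  {"dx": 1.72, "dy": -2.33},
  {"dx": 1.72, "dy": -2.33},
  {"dx": 1.72, "dy": -2.33},
  {"dx": 1.72, "dy": -2.33},
  {"dx": 1.72, "dy": -2.33},
], force=15)

```text
validation failed for argument at $.ta...
```

>>> send_rows([
  {"dx": 1.72, "dy": -2.32},
  {"dx": 1.72, "dy": -2.32},
  {"dx": 1.72, "dy": -2.32},
  {"dx": 1.72, "dy": -2.32},
  {"dx": 1.72, "dy": -2.32},
  {"dx": 1.72, "dy": -2.32},
  {"dz": -2},
  {"dz": -2},
  {"dz": -2},
  {"dz": -2},
  {"dz": -2},
  {"dz": -2},
])

```text
validation failed for argument at $.ta...
```

Run:
```python
from h import *
o=ctrl.get_obs();print(o['ee_pos'],o['orientation'],o['time_s'])
T=snap('top','t2.png');S=snap('scene','s2.png')
t=cv2.imread('pics/top0.png');s=cv2.imread('pics/scene0.png')
P=lambda x,y:[circ(x,y,.064,.0355),circ(x,y,.059,.0325)]
a=np.hstack([crop2(t,T,410,215,P(.599,-.2217)),crop2(s,S,212,107,P(.599,-.2217))])
b=np.hstack([crop2(s,S,212,107,P(.603,-.2217)),crop2(cv2.imread('pics/s2.png'),S,385,190,[circ(.4793,.1042,.072,.0235),circ(.4793,.1042,0.005,.0305)])])
cv2.imwrite('pics/c2.png',np.vstack([a,b]))
```

```text
[0.16967843 0.52297401 0.23532469] [-3.14093801e+00 -6.47831009e-05  2.82778891e+00] 0.2
```

View pics/c2.png

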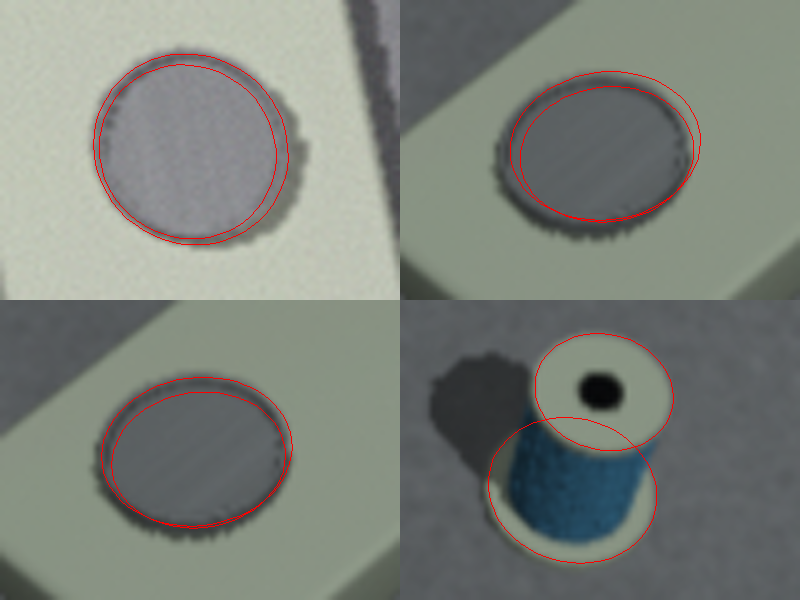

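The overlay of (0.599…0.603, −0.222) fits the pan to within a few mm in both cameras, and the spool circles fit well. The moves were rejected, so I'm resending with every field filled in.

>>> send_rows([
  {"dx": 1.72, "dy": -2.33, "dz": 0, "rx": 0, "ry": 0, "rz": 0, "jaw": 1},
  {"dx": 1.72, "dy": -2.33, "dz": 0, "rx": 0, "ry": 0, "rz": 0, "jaw": 1},
  {"dx": 1.72, "dy": -2.33, "dz": 0, "rx": 0, "ry": 0, "rz": 0, "jaw": 1},
  {"dx": 1.72, "dy": -2.33, "dz": 0, "rx": 0, "ry": 0, "rz": 0, "jaw": 1},
  {"dx": 1.72, "dy": -2.33, "dz": 0, "rx": 0, "ry": 0, "rz": 0, "jaw": 1},
  {"dx": 1.72, "dy": -2.33, "dz": 0, "rx": 0, "ry": 0, "rz": 0, "jaw": 1},
  {"dx": 1.72, "dy": -2.33, "dz": 0, "rx": 0, "ry": 0, "rz": 0, "jaw": 1},
  {"dx": 1.72, "dy": -2.33, "dz": 0, "rx": 0, "ry": 0, "rz": 0, "jaw": 1},
  {"dx": 1.72, "dy": -2.33, "dz": 0, "rx": 0, "ry": 0, "rz": 0, "jaw": 1},
  {"dx": 1.72, "dy": -2.33, "dz": 0, "rx": 0, "ry": 0, "rz": 0, "jaw": 1},
  {"dx": 1.72, "dy": -2.33, "dz": 0, "rx": 0, "ry": 0, "rz": 0, "jaw": 1},
  {"dx": 1.72, "dy": -2.33, "dz": 0, "rx": 0, "ry": 0, "rz": 0, "jaw": 1},
], force=15)

```text
time_s: 1.3
ee_pos: [0.3768, 0.2423, 0.2357]
orientation: [3.141, 0.0, 2.828]
contact_force: [0.6, 0.9, 0.8]
width: 0.0929
grip_force: 0.0
```

>>> send_rows([
  {"dx": 2.06, "dy": -2.78, "dz": 0, "jaw": 1},
  {"dx": 2.06, "dy": -2.78, "dz": 0, "jaw": 1},
  {"dx": 2.06, "dy": -2.78, "dz": 0, "jaw": 1},
  {"dx": 2.06, "dy": -2.78, "dz": 0, "jaw": 1},
  {"dx": 2.06, "dy": -2.78, "dz": 0, "jaw": 1},
  {"dx": 0, "dy": 0, "dz": -1.9, "jaw": 1},
  {"dx": 0, "dy": 0, "dz": -1.9, "jaw": 1},
  {"dx": 0, "dy": 0, "dz": -1.9, "jaw": 1},
  {"dx": 0, "dy": 0, "dz": -1.9, "jaw": 1},
  {"dx": 0, "dy": 0, "dz": -1.9, "jaw": 1},
  {"dx": 0, "dy": 0, "dz": -1.9, "jaw": 1},
  {"dx": 0, "dy": 0, "dz": 0, "jaw": 1},
])

```text
validation failed for argument at $.ta...
```

>>> send_rows([
  {"dx": 2.06, "dy": -2.78, "dz": 0, "rx": 0, "ry": 0, "rz": 0, "jaw": 1},
  {"dx": 2.06, "dy": -2.78, "dz": 0, "rx": 0, "ry": 0, "rz": 0, "jaw": 1},
  {"dx": 2.06, "dy": -2.78, "dz": 0, "rx": 0, "ry": 0, "rz": 0, "jaw": 1},
  {"dx": 2.06, "dy": -2.78, "dz": 0, "rx": 0, "ry": 0, "rz": 0, "jaw": 1},
  {"dx": 2.06, "dy": -2.78, "dz": 0, "rx": 0, "ry": 0, "rz": 0, "jaw": 1},
  {"dx": 0, "dy": 0, "dz": -1.9, "rx": 0, "ry": 0, "rz": 0, "jaw": 1},
  {"dx": 0, "dy": 0, "dz": -1.9, "rx": 0, "ry": 0, "rz": 0, "jaw": 1},
  {"dx": 0, "dy": 0, "dz": -1.9, "rx": 0, "ry": 0, "rz": 0, "jaw": 1},
  {"dx": 0, "dy": 0, "dz": -1.9, "rx": 0, "ry": 0, "rz": 0, "jaw": 1},
  {"dx": 0, "dy": 0, "dz": -1.9, "rx": 0, "ry": 0, "rz": 0, "jaw": 1},
  {"dx": 0, "dy": 0, "dz": -1.9, "rx": 0, "ry": 0, "rz": 0, "jaw": 1},
  {"dx": 0, "dy": 0, "dz": 0, "rx": 0, "ry": 0, "rz": 0, "jaw": 1},
])

```text
time_s: 2.3
ee_pos: [0.4775, 0.1043, 0.1188]
orientation: [-3.139, -0.004, 2.828]
contact_force: [-0.8, -0.5, -0.7]
width: 0.0929
grip_force: 0.0
```

>>> send_rows([
  {"dx": 0.1, "dy": 0, "dz": -1.3, "rx": 0, "ry": 0, "rz": 0, "jaw": 1},
  {"dx": 0, "dy": 0, "dz": -1.3, "rx": 0, "ry": 0, "rz": 0, "jaw": 1},
  {"dx": 0, "dy": 0, "dz": -1.3, "rx": 0, "ry": 0, "rz": 0, "jaw": 1},
  {"dx": 0, "dy": 0, "dz": -1.3, "rx": 0, "ry": 0, "rz": 0, "jaw": 1},
  {"dx": 0, "dy": 0, "dz": -1.3, "rx": 0, "ry": 0, "rz": 0, "jaw": 1},
  {"dx": 0, "dy": 0, "dz": -1.1, "rx": 0, "ry": 0, "rz": 0, "jaw": 1},
  {"dx": 0, "dy": 0, "dz": 0, "rx": 0, "ry": 0, "rz": 0, "jaw": 1},
  {"dx": 0, "dy": 0, "dz": 0, "rx": 0, "ry": 0, "rz": 0, "jaw": 1},
])

```text
time_s: 2.97
ee_pos: [0.4803, 0.1045, 0.0459]
orientation: [-3.141, -0.0, 2.828]
contact_force: [0.6, 0.3, -0.7]
width: 0.0929
grip_force: 0.0
```

Closing gently.

>>> send_rows([
  {"dx": 0, "dy": 0, "dz": 0, "rx": 0, "ry": 0, "rz": 0, "jaw": 0.4},
  {"dx": 0, "dy": 0, "dz": 0, "rx": 0, "ry": 0, "rz": 0, "jaw": 0.2},
  {"dx": 0, "dy": 0, "dz": 0, "rx": 0, "ry": 0, "rz": 0, "jaw": 0.1},
  {"dx": 0, "dy": 0, "dz": 0, "rx": 0, "ry": 0, "rz": 0, "jaw": 0},
  {"dx": 0, "dy": 0, "dz": 0, "rx": 0, "ry": 0, "rz": 0, "jaw": -0.1},
  {"dx": 0, "dy": 0, "dz": 0, "rx": 0, "ry": 0, "rz": 0, "jaw": -0.2},
  {"dx": 0, "dy": 0, "dz": 0, "rx": 0, "ry": 0, "rz": 0, "jaw": -0.3},
  {"dx": 0, "dy": 0, "dz": 0, "rx": 0, "ry": 0, "rz": 0, "jaw": -0.3},
  {"dx": 0, "dy": 0, "dz": 0, "rx": 0, "ry": 0, "rz": 0, "jaw": -0.3},
], force=20)

```text
time_s: 3.72
ee_pos: [0.4801, 0.1045, 0.0456]
orientation: [-3.142, -0.0, 2.828]
contact_force: [0.2, -0.5, 0.4]
width: 0.0459
grip_force: 20.0
```

Run:
```python
from h import *
o=ctrl.get_obs();print(o)
```

```text
{'time_s': 3.7167, 'qpos': array([ 1.19579988e-01,  5.42282233e-01,  1.93548153e+00, -1.67995299e-05,
        6.63912508e-01, -1.13741420e+00]), 'qvel': array([ 0.00050885, -0.00022828, -0.0008893 , -0.00063579,  0.00070778,
       -0.00090421]), 'effort': array([ 1.76172378e-01, -4.93768537e+01, -1.77274740e+01,  3.22879676e-02,
        6.55305362e-02,  3.97673011e-04]), 'ee_pos': array([0.48011779, 0.10451944, 0.04562648]), 'orientation': array([-3.14154814e+00, -7.15435041e-05,  2.82780375e+00]), 'contact_force': array([ 0.22049099, -0.49743237,  0.39905889]), 'torque': array([-0.0438014 , -0.01897019,  0.03849772]), 'grip_force': 20.000141859054565, 'width': 0.045924731878539196}
```

>>> send_rows([
  {"dx": 0, "dy": 0, "dz": 0.5, "rx": 0, "ry": 0, "rz": 0, "jaw": -0.3},
  {"dx": 0, "dy": 0, "dz": 1.1, "rx": 0, "ry": 0, "rz": 0, "jaw": -0.3},
  {"dx": 0, "dy": 0, "dz": 1.3, "rx": 0, "ry": 0, "rz": 0, "jaw": -0.3},
  {"dx": 0, "dy": 0, "dz": 1.3, "rx": 0, "ry": 0, "rz": 0, "jaw": -0.3},
  {"dx": 0, "dy": 0, "dz": 1.3, "rx": 0, "ry": 0, "rz": 0, "jaw": -0.3},
  {"dx": 0, "dy": 0, "dz": 1.3, "rx": 0, "ry": 0, "rz": 0, "jaw": -0.3},
  {"dx": 0, "dy": 0, "dz": 1.3, "rx": 0, "ry": 0, "rz": 0, "jaw": -0.3},
  {"dx": 0, "dy": 0, "dz": 1.0, "rx": 0, "ry": 0, "rz": 0, "jaw": -0.3},
  {"dx": 0, "dy": 0, "dz": 0.6, "rx": 0, "ry": 0, "rz": 0, "jaw": -0.3},
  {"dx": 0, "dy": 0, "dz": 0, "rx": 0, "ry": 0, "rz": 0, "jaw": -0.3},
])

```text
time_s: 4.55
ee_pos: [0.4807, 0.1046, 0.144]
orientation: [3.141, 0.002, 2.828]
contact_force: [-0.3, -0.5, -1.3]
width: 0.0459
grip_force: 20.0
```

>>> send_rows([
  {"dx": 0.4, "dy": -1.0, "dz": 0, "rx": 0, "ry": 0, "rz": 0, "jaw": -0.3},
  {"dx": 0.8, "dy": -2.17, "dz": 0, "rx": 0, "ry": 0, "rz": 0, "jaw": -0.3},
  {"dx": 0.8, "dy": -2.17, "dz": 0, "rx": 0, "ry": 0, "rz": 0, "jaw": -0.3},
  {"dx": 0.8, "dy": -2.17, "dz": 0, "rx": 0, "ry": 0, "rz": 0, "jaw": -0.3},
  {"dx": 0.8, "dy": -2.17, "dz": 0, "rx": 0, "ry": 0, "rz": 0, "jaw": -0.3},
  {"dx": 0.8, "dy": -2.17, "dz": 0, "rx": 0, "ry": 0, "rz": 0, "jaw": -0.3},
  {"dx": 0.8, "dy": -2.17, "dz": 0, "rx": 0, "ry": 0, "rz": 0, "jaw": -0.3},
  {"dx": 0.8, "dy": -2.17, "dz": 0, "rx": 0, "ry": 0, "rz": 0, "jaw": -0.3},
  {"dx": 0.8, "dy": -2.17, "dz": 0, "rx": 0, "ry": 0, "rz": 0, "jaw": -0.3},
  {"dx": 0.8, "dy": -2.17, "dz": 0, "rx": 0, "ry": 0, "rz": 0, "jaw": -0.3},
  {"dx": 0.8, "dy": -2.17, "dz": 0, "rx": 0, "ry": 0, "rz": 0, "jaw": -0.3},
  {"dx": 0.8, "dy": -2.17, "dz": 0, "rx": 0, "ry": 0, "rz": 0, "jaw": -0.3},
])

```text
time_s: 5.55
ee_pos: [0.5719, -0.146, 0.1415]
orientation: [-3.142, -0.002, 2.828]
contact_force: [0.2, -0.2, -2.6]
width: 0.046
grip_force: 20.0
```

>>> send_rows([
  {"dx": 0.8, "dy": -2.17, "dz": 0, "rx": 0, "ry": 0, "rz": 0, "jaw": -0.3},
  {"dx": 0.8, "dy": -2.17, "dz": 0, "rx": 0, "ry": 0, "rz": 0, "jaw": -0.3},
  {"dx": 0.8, "dy": -2.17, "dz": 0, "rx": 0, "ry": 0, "rz": 0, "jaw": -0.3},
  {"dx": 0.8, "dy": -2.17, "dz": 0, "rx": 0, "ry": 0, "rz": 0, "jaw": -0.3},
  {"dx": 0, "dy": 0, "dz": 0, "rx": 0, "ry": 0, "rz": 0, "jaw": -0.3},
  {"dx": 0, "dy": 0, "dz": 0, "rx": 0, "ry": 0, "rz": 0, "jaw": -0.3},
  {"dx": 0, "dy": 0, "dz": 0, "rx": 0, "ry": 0, "rz": 0, "jaw": -0.3},
])

```text
time_s: 6.13
ee_pos: [0.6034, -0.2309, 0.1416]
orientation: [3.141, -0.002, 2.827]
contact_force: [-0.5, 0.2, -2.2]
width: 0.0456
grip_force: 20.0
```

Run:
```python
from h import *
o=ctrl.get_obs();print(o['ee_pos'],o['contact_force'],o['torque'],o['width'],o['qpos'])
T=snap('top','t3.png');S=snap('scene','s3.png')
x,y,z=o['ee_pos'];z-=.0456
t=cv2.imread('pics/t3.png');s=cv2.imread('pics/s3.png')
P=[circ(.601,-.222,.064,.0355),circ(x,y,z+.005,.0305),circ(x,y,z+.072,.0235)]
u,v=proj(S,[x,y,z])[0].astype(int);u2,v2=proj(T,[x,y,.1])[0].astype(int)
cv2.imwrite('pics/c3.png',np.hstack([crop2(t,T,u2-40,v2-50,P,80,100),crop2(s,S,u-40,v-65,P,80,100)]))
```

```text
[ 0.60341305 -0.23091981  0.14156145] [-0.45954537  0.23467777 -2.24742711] [ 0.00941132 -0.00158156  0.01894617] 0.04560831746345517 [-4.37562278e-01  6.23886244e-01  1.46476365e+00  9.52815773e-05
  1.05492147e+00 -1.69429150e+00]
```

View pics/c3.png

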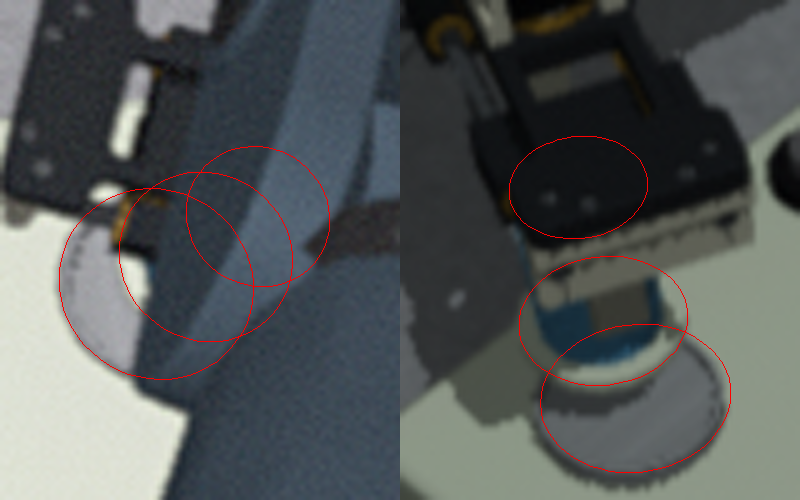

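The scene half shows the spool foot held above and behind the pan, with its bottom edge near crop (590,385) and the pan well visible. I'll shift it over the pan and lower it close to the rim.

>>> send_rows([
  {"dx": -0.15, "dy": 0.5, "dz": 0, "rx": 0, "ry": 0, "rz": 0, "jaw": -0.3},
  {"dx": -0.1, "dy": 0.45, "dz": 0, "rx": 0, "ry": 0, "rz": 0, "jaw": -0.3},
  {"dx": 0, "dy": 0, "dz": -0.7, "rx": 0, "ry": 0, "rz": 0, "jaw": -0.3},
  {"dx": 0, "dy": 0, "dz": -0.7, "rx": 0, "ry": 0, "rz": 0, "jaw": -0.3},
  {"dx": 0, "dy": 0, "dz": -0.6, "rx": 0, "ry": 0, "rz": 0, "jaw": -0.3},
  {"dx": 0, "dy": 0, "dz": -0.4, "rx": 0, "ry": 0, "rz": 0, "jaw": -0.3},
  {"dx": 0, "dy": 0, "dz": -0.1, "rx": 0, "ry": 0, "rz": 0, "jaw": -0.3},
  {"dx": 0, "dy": 0, "dz": 0, "rx": 0, "ry": 0, "rz": 0, "jaw": -0.3},
  {"dx": 0, "dy": 0, "dz": 0, "rx": 0, "ry": 0, "rz": 0, "jaw": -0.3},
])

```text
time_s: 6.98
ee_pos: [0.6017, -0.2216, 0.1176]
orientation: [-3.142, 0.0, 2.828]
contact_force: [0.3, -0.1, -2.3]
width: 0.0459
grip_force: 20.0
```

Run:
```python
from h import *
o=ctrl.get_obs();print(o['ee_pos'],o['contact_force'],o['torque'],o['width'])
S=snap('scene','s4.png')
x,y,z=o['ee_pos'];z-=.0456
s=cv2.imread('pics/s4.png')
P=[circ(x,y,.064,.0355),circ(x,y,z+.005,.0305)]
J=[(proj(S,[x+d[0],y+d[1],z])-proj(S,[x,y,z]))[0]/5 for d in((.005,0),(0,.005))];print('px/mm',J)
cv2.imwrite('pics/c4.png',np.hstack([crop2(s,S,220,95,[],50,70,8),crop2(s,S,220,95,P,50,70,8)]))
```

```text
[ 0.60170659 -0.22158675  0.11763616] [ 0.34690552 -0.08769032 -2.30224828] [-0.0338899  -0.00177534 -0.04648022] 0.045944494932635804
px/mm [array([-0.42752243,  0.27957141]), array([0.33191359, 0.31509468])]
```

View pics/c4.png

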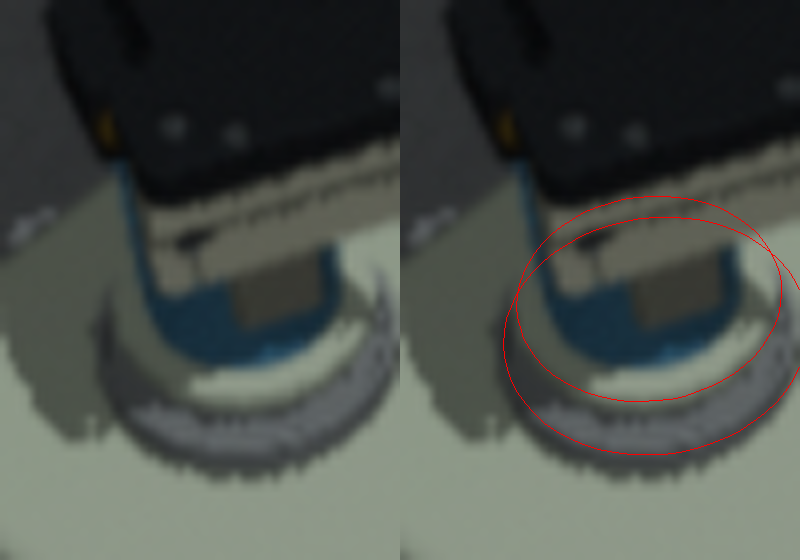

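The foot's lower edge sits on its predicted circle (crop y≈402). The pan outline lies about (−5,+6) crop px from a concentric pan, so the pan is 1–2 mm further in +x. I'll shift and feel down.

>>> send_rows([
  {"dx": 0.1, "dy": 0.04, "dz": -0.3, "rx": 0, "ry": 0, "rz": 0, "jaw": -0.3},
  {"dx": 0, "dy": 0, "dz": -0.2, "rx": 0, "ry": 0, "rz": 0, "jaw": -0.3},
  {"dx": 0, "dy": 0, "dz": -0.2, "rx": 0, "ry": 0, "rz": 0, "jaw": -0.3},
  {"dx": 0, "dy": 0, "dz": -0.1, "rx": 0, "ry": 0, "rz": 0, "jaw": -0.3},
  {"dx": 0, "dy": 0, "dz": -0.1, "rx": 0, "ry": 0, "rz": 0, "jaw": -0.3},
  {"dx": 0, "dy": 0, "dz": 0, "rx": 0, "ry": 0, "rz": 0, "jaw": -0.3},
  {"dx": 0, "dy": 0, "dz": 0, "rx": 0, "ry": 0, "rz": 0, "jaw": -0.3},
])

```text
time_s: 7.62
ee_pos: [0.6026, -0.2211, 0.1086]
orientation: [-3.142, -0.0, 2.828]
contact_force: [-0.2, -0.4, -2.7]
width: 0.0458
grip_force: 20.0
```

>>> send_rows([
  {"dx": 0, "dy": 0, "dz": -0.1, "rx": 0, "ry": 0, "rz": 0, "jaw": -0.3},
  {"dx": 0, "dy": 0, "dz": -0.1, "rx": 0, "ry": 0, "rz": 0, "jaw": -0.3},
  {"dx": 0, "dy": 0, "dz": 0, "rx": 0, "ry": 0, "rz": 0, "jaw": -0.3},
  {"dx": 0, "dy": 0, "dz": 0, "rx": 0, "ry": 0, "rz": 0, "jaw": -0.3},
  {"dx": 0, "dy": 0, "dz": 0, "rx": 0, "ry": 0, "rz": 0, "jaw": -0.3},
])

```text
time_s: 8.03
ee_pos: [0.6026, -0.2211, 0.1066]
orientation: [-3.142, -0.0, 2.828]
contact_force: [0.4, -1.8, -2.8]
width: 0.0458
grip_force: 20.0
```

Run:
```python
from h import *
o=ctrl.get_obs();print(o['ee_pos'],o['contact_force'],o['torque'],o['width'])
```

```text
[ 0.6026034  -0.22109687  0.10660714] [ 0.44455229 -1.84521899 -2.81748254] [-0.11156904  0.02798053 -0.00621167] 0.045767994361387766
```

The foot is below the rim level, with a slight side force of −1.8 N in y. I'll ease it toward −y.

>>> send_rows([
  {"dx": 0, "dy": -0.1, "dz": 0, "rx": 0, "ry": 0, "rz": 0, "jaw": -0.3},
  {"dx": 0, "dy": 0, "dz": 0, "rx": 0, "ry": 0, "rz": 0, "jaw": -0.3},
  {"dx": 0, "dy": 0, "dz": 0, "rx": 0, "ry": 0, "rz": 0, "jaw": -0.3},
  {"dx": 0, "dy": 0, "dz": 0, "rx": 0, "ry": 0, "rz": 0, "jaw": -0.3},
])

```text
time_s: 8.37
ee_pos: [0.6027, -0.222, 0.1067]
orientation: [3.142, -0.0, 2.828]
contact_force: [-0.4, -0.0, -2.8]
width: 0.0458
grip_force: 20.0
```

>>> send_rows([
  {"dx": 0, "dy": -0.1, "dz": 0, "rx": 0, "ry": 0, "rz": 0, "jaw": -0.3},
  {"dx": 0, "dy": 0, "dz": 0, "rx": 0, "ry": 0, "rz": 0, "jaw": -0.3},
  {"dx": 0, "dy": 0, "dz": 0, "rx": 0, "ry": 0, "rz": 0, "jaw": -0.3},
  {"dx": 0, "dy": 0, "dz": 0, "rx": 0, "ry": 0, "rz": 0, "jaw": -0.3},
])

```text
time_s: 8.7
ee_pos: [0.6026, -0.2231, 0.1066]
orientation: [3.142, -0.0, 2.828]
contact_force: [0.2, -0.0, -2.8]
width: 0.0462
grip_force: 20.0
```

>>> send_rows([
  {"dx": 0.1, "dy": 0, "dz": 0, "rx": 0, "ry": 0, "rz": 0, "jaw": -0.3},
  {"dx": 0, "dy": 0, "dz": 0, "rx": 0, "ry": 0, "rz": 0, "jaw": -0.3},
  {"dx": 0, "dy": 0, "dz": 0, "rx": 0, "ry": 0, "rz": 0, "jaw": -0.3},
  {"dx": 0, "dy": 0, "dz": 0, "rx": 0, "ry": 0, "rz": 0, "jaw": -0.3},
])

```text
time_s: 9.03
ee_pos: [0.6036, -0.2231, 0.1066]
orientation: [-3.142, -0.0, 2.828]
contact_force: [1.1, -0.2, -2.6]
width: 0.046
grip_force: 20.0
```

>>> send_rows([
  {"dx": -0.1, "dy": -0.1, "dz": 0, "rx": 0, "ry": 0, "rz": 0, "jaw": -0.3},
  {"dx": 0, "dy": 0, "dz": 0, "rx": 0, "ry": 0, "rz": 0, "jaw": -0.3},
  {"dx": 0, "dy": 0, "dz": 0, "rx": 0, "ry": 0, "rz": 0, "jaw": -0.3},
  {"dx": 0, "dy": 0, "dz": 0, "rx": 0, "ry": 0, "rz": 0, "jaw": -0.3},
])

```text
time_s: 9.37
ee_pos: [0.6026, -0.2241, 0.1066]
orientation: [-3.142, -0.0, 2.828]
contact_force: [-0.1, -0.6, -3.0]
width: 0.046
grip_force: 20.0
```

>>> send_rows([
  {"dx": 0, "dy": -0.1, "dz": 0, "rx": 0, "ry": 0, "rz": 0, "jaw": -0.3},
  {"dx": 0, "dy": 0, "dz": 0, "rx": 0, "ry": 0, "rz": 0, "jaw": -0.3},
  {"dx": 0, "dy": 0, "dz": 0, "rx": 0, "ry": 0, "rz": 0, "jaw": -0.3},
  {"dx": 0, "dy": 0, "dz": 0, "rx": 0, "ry": 0, "rz": 0, "jaw": -0.3},
])

```text
time_s: 9.7
ee_pos: [0.6027, -0.225, 0.1066]
orientation: [3.141, -0.0, 2.828]
contact_force: [0.0, 0.8, -2.7]
width: 0.0459
grip_force: 20.0
```

Y contacts are at about −0.2212 and −0.225, so the centre is about −0.223. Next I'll feel along x.

>>> send_rows([
  {"dx": 0, "dy": 0.19, "dz": 0, "rx": 0, "ry": 0, "rz": 0, "jaw": -0.3},
  {"dx": 0.1, "dy": 0, "dz": 0, "rx": 0, "ry": 0, "rz": 0, "jaw": -0.3},
  {"dx": 0.06, "dy": 0, "dz": 0, "rx": 0, "ry": 0, "rz": 0, "jaw": -0.3},
  {"dx": 0, "dy": 0, "dz": 0, "rx": 0, "ry": 0, "rz": 0, "jaw": -0.3},
  {"dx": 0, "dy": 0, "dz": 0, "rx": 0, "ry": 0, "rz": 0, "jaw": -0.3},
  {"dx": 0, "dy": 0, "dz": 0, "rx": 0, "ry": 0, "rz": 0, "jaw": -0.3},
])

```text
time_s: 10.2
ee_pos: [0.6042, -0.2232, 0.1066]
orientation: [-3.142, -0.0, 2.828]
contact_force: [0.2, -0.5, -2.6]
width: 0.046
grip_force: 20.0
```

>>> send_rows([
  {"dx": -0.1, "dy": 0, "dz": 0, "rx": 0, "ry": 0, "rz": 0, "jaw": -0.3},
  {"dx": -0.16, "dy": 0, "dz": 0, "rx": 0, "ry": 0, "rz": 0, "jaw": -0.3},
  {"dx": 0, "dy": 0, "dz": 0, "rx": 0, "ry": 0, "rz": 0, "jaw": -0.3},
  {"dx": 0, "dy": 0, "dz": 0, "rx": 0, "ry": 0, "rz": 0, "jaw": -0.3},
  {"dx": 0, "dy": 0, "dz": 0, "rx": 0, "ry": 0, "rz": 0, "jaw": -0.3},
])

```text
time_s: 10.62
ee_pos: [0.6016, -0.2232, 0.1067]
orientation: [3.142, 0.0, 2.828]
contact_force: [-0.1, 0.3, -3.1]
width: 0.046
grip_force: 20.0
```

>>> send_rows([
  {"dx": -0.1, "dy": 0, "dz": 0, "rx": 0, "ry": 0, "rz": 0, "jaw": -0.3},
  {"dx": 0, "dy": 0, "dz": 0, "rx": 0, "ry": 0, "rz": 0, "jaw": -0.3},
  {"dx": 0, "dy": 0, "dz": 0, "rx": 0, "ry": 0, "rz": 0, "jaw": -0.3},
  {"dx": 0, "dy": 0, "dz": 0, "rx": 0, "ry": 0, "rz": 0, "jaw": -0.3},
])

```text
time_s: 10.95
ee_pos: [0.6006, -0.2232, 0.1066]
orientation: [-3.142, 0.0, 2.828]
contact_force: [-0.6, 0.1, -2.7]
width: 0.0458
grip_force: 20.0
```

Free from x=0.6006 to 0.6042, so the centre is about (0.6024, −0.2231). I'll centre and lower it to the floor.

>>> send_rows([
  {"dx": 0.18, "dy": 0, "dz": 0, "rx": 0, "ry": 0, "rz": 0, "jaw": -0.3},
  {"dx": 0, "dy": 0, "dz": -0.1, "rx": 0, "ry": 0, "rz": 0, "jaw": -0.3},
  {"dx": 0, "dy": 0, "dz": -0.1, "rx": 0, "ry": 0, "rz": 0, "jaw": -0.3},
  {"dx": 0, "dy": 0, "dz": 0, "rx": 0, "ry": 0, "rz": 0, "jaw": -0.3},
  {"dx": 0, "dy": 0, "dz": 0, "rx": 0, "ry": 0, "rz": 0, "jaw": -0.3},
  {"dx": 0, "dy": 0, "dz": 0, "rx": 0, "ry": 0, "rz": 0, "jaw": -0.3},
])

```text
time_s: 11.45
ee_pos: [0.6025, -0.2231, 0.1046]
orientation: [3.142, 0.0, 2.828]
contact_force: [-0.3, -0.1, -1.8]
width: 0.0459
grip_force: 20.0
```

>>> send_rows([
  {"dx": 0, "dy": 0, "dz": -0.05, "rx": 0, "ry": 0, "rz": 0, "jaw": -0.3},
  {"dx": 0, "dy": 0, "dz": 0, "rx": 0, "ry": 0, "rz": 0, "jaw": -0.3},
  {"dx": 0, "dy": 0, "dz": 0, "rx": 0, "ry": 0, "rz": 0, "jaw": -0.3},
  {"dx": 0, "dy": 0, "dz": 0, "rx": 0, "ry": 0, "rz": 0, "jaw": -0.3},
])

```text
time_s: 11.78
ee_pos: [0.6025, -0.2232, 0.1042]
orientation: [3.142, 0.0, 2.828]
contact_force: [0.2, 0.3, -0.3]
width: 0.0461
grip_force: 20.0
```

>>> send_rows([
  {"dx": 0, "dy": 0, "dz": -0.05, "rx": 0, "ry": 0, "rz": 0, "jaw": -0.3},
  {"dx": 0, "dy": 0, "dz": 0, "rx": 0, "ry": 0, "rz": 0, "jaw": -0.3},
  {"dx": 0, "dy": 0, "dz": 0, "rx": 0, "ry": 0, "rz": 0, "jaw": -0.3},
  {"dx": 0, "dy": 0, "dz": 0, "rx": 0, "ry": 0, "rz": 0, "jaw": -0.3},
])

```text
time_s: 12.12
ee_pos: [0.6025, -0.2232, 0.1037]
orientation: [3.142, 0.0, 2.828]
contact_force: [0.6, 0.3, 0.5]
width: 0.0462
grip_force: 20.0
```

Contact came at the floor height (0.059) and the pan carries the weight. Releasing.

>>> send_rows([
  {"dx": 0, "dy": 0, "dz": 0, "rx": 0, "ry": 0, "rz": 0, "jaw": 0.0},
  {"dx": 0, "dy": 0, "dz": 0, "rx": 0, "ry": 0, "rz": 0, "jaw": 0.03},
  {"dx": 0, "dy": 0, "dz": 0, "rx": 0, "ry": 0, "rz": 0, "jaw": 0.08},
  {"dx": 0, "dy": 0, "dz": 0, "rx": 0, "ry": 0, "rz": 0, "jaw": 0.15},
  {"dx": 0, "dy": 0, "dz": 0, "rx": 0, "ry": 0, "rz": 0, "jaw": 0.3},
  {"dx": 0, "dy": 0, "dz": 0, "rx": 0, "ry": 0, "rz": 0, "jaw": 0.5},
  {"dx": 0, "dy": 0, "dz": 0, "rx": 0, "ry": 0, "rz": 0, "jaw": 0.7},
  {"dx": 0, "dy": 0, "dz": 0, "rx": 0, "ry": 0, "rz": 0, "jaw": 0.7},
  {"dx": 0, "dy": 0, "dz": 0, "rx": 0, "ry": 0, "rz": 0, "jaw": 0.7},
])

```text
time_s: 12.87
ee_pos: [0.6024, -0.2232, 0.1036]
orientation: [-3.142, -0.0, 2.828]
contact_force: [-0.7, 1.2, -0.2]
width: 0.0784
grip_force: 0.0
```

>>> send_rows([
  {"dx": 0, "dy": 0, "dz": 0.5, "rx": 0, "ry": 0, "rz": 0, "jaw": 0.7},
  {"dx": 0, "dy": 0, "dz": 1, "rx": 0, "ry": 0, "rz": 0, "jaw": 0.7},
  {"dx": 0, "dy": 0, "dz": 1.5, "rx": 0, "ry": 0, "rz": 0, "jaw": 0.7},
  {"dx": 0, "dy": 0, "dz": 1.5, "rx": 0, "ry": 0, "rz": 0, "jaw": 0.7},
  {"dx": 0, "dy": 0, "dz": 1.5, "rx": 0, "ry": 0, "rz": 0, "jaw": 0.7},
  {"dx": 0, "dy": 0, "dz": 1.5, "rx": 0, "ry": 0, "rz": 0, "jaw": 0.7},
  {"dx": 0, "dy": 0, "dz": 1.5, "rx": 0, "ry": 0, "rz": 0, "jaw": 0.7},
  {"dx": 0, "dy": 0, "dz": 1, "rx": 0, "ry": 0, "rz": 0, "jaw": 0.7},
])

```text
time_s: 13.53
ee_pos: [0.6029, -0.2234, 0.2063]
orientation: [-3.141, 0.002, 2.828]
contact_force: [-0.0, -0.1, 0.2]
width: 0.0789
grip_force: 0.0
```

>>> send_rows([
  {"dx": -1.68, "dy": -0.59, "dz": 0, "rx": 0, "ry": 0, "rz": 0, "jaw": 0.7},
  {"dx": -1.68, "dy": -0.59, "dz": 0, "rx": 0, "ry": 0, "rz": 0, "jaw": 0.7},
  {"dx": -1.68, "dy": -0.59, "dz": 0, "rx": 0, "ry": 0, "rz": 0, "jaw": 0.7},
  {"dx": -1.68, "dy": -0.59, "dz": 0, "rx": 0, "ry": 0, "rz": 0, "jaw": -0.3},
  {"dx": -1.68, "dy": -0.59, "dz": 0, "rx": 0, "ry": 0, "rz": 0, "jaw": -1},
  {"dx": -1.68, "dy": -0.59, "dz": 0, "rx": 0, "ry": 0, "rz": 0, "jaw": -1},
  {"dx": -1.68, "dy": -0.59, "dz": 0, "rx": 0, "ry": 0, "rz": 0, "jaw": -1},
  {"dx": -1.69, "dy": -0.59, "dz": 0, "rx": 0, "ry": 0, "rz": 0, "jaw": -1},
  {"dx": 0, "dy": 0, "dz": 0, "rx": 0, "ry": 0, "rz": 0, "jaw": -1},
  {"dx": 0, "dy": 0, "dz": 0, "rx": 0, "ry": 0, "rz": 0, "jaw": -1},
  {"dx": 0, "dy": 0, "dz": 0, "rx": 0, "ry": 0, "rz": 0, "jaw": -1},
  {"dx": 0, "dy": 0, "dz": 0, "rx": 0, "ry": 0, "rz": 0, "jaw": -1},
])

```text
time_s: 14.53
ee_pos: [0.4687, -0.2701, 0.2038]
orientation: [-3.142, 0.0, 2.828]
contact_force: [0.7, -0.0, -0.1]
width: 0.0238
grip_force: 0.0
```

>>> send_rows([
  {"dx": 0, "dy": 0, "dz": -1.5, "rx": 0, "ry": 0, "rz": 0, "jaw": -1},
  {"dx": 0, "dy": 0, "dz": -1.5, "rx": 0, "ry": 0, "rz": 0, "jaw": -1},
  {"dx": 0, "dy": 0, "dz": -1.5, "rx": 0, "ry": 0, "rz": 0, "jaw": -1},
  {"dx": 0, "dy": 0, "dz": -1.5, "rx": 0, "ry": 0, "rz": 0, "jaw": -1},
  {"dx": 0, "dy": 0, "dz": -1.5, "rx": 0, "ry": 0, "rz": 0, "jaw": -1},
  {"dx": 0, "dy": 0, "dz": -1.5, "rx": 0, "ry": 0, "rz": 0, "jaw": -1},
  {"dx": 0, "dy": 0, "dz": -1.0, "rx": 0, "ry": 0, "rz": 0, "jaw": -1},
  {"dx": 0, "dy": 0, "dz": -0.5, "rx": 0, "ry": 0, "rz": 0, "jaw": -1},
  {"dx": 0, "dy": 0, "dz": 0, "rx": 0, "ry": 0, "rz": 0, "jaw": -1},
  {"dx": 0, "dy": 0, "dz": 0, "rx": 0, "ry": 0, "rz": 0, "jaw": -1},
])

```text
time_s: 15.37
ee_pos: [0.4683, -0.2704, 0.099]
orientation: [-3.142, 0.0, 2.828]
contact_force: [-0.5, 0.7, 0.6]
width: 0.0003
grip_force: 0.0
```

Run:
```python
from h import *
o=ctrl.get_obs();print(o['ee_pos'],o['contact_force'],o['width'])
S=snap('scene','s5.png');print(proj(S,[.468,-.2705,.067]))
s=cv2.imread('pics/s5.png')
P=[circ(.6025,-.2231,.064,.0355),circ(.6025,-.2231,.064,.0305),circ(.6025,-.2231,.130,.0235)]
cv2.imwrite('pics/c5.png',np.hstack([crop2(s,S,200,60,[],130,120,5),crop2(s,S,225,90,P,50,75,8)[:600,:150]][:1]))
```

```text
[ 0.4683064  -0.27039419  0.09895099] [-0.51355071  0.66687912  0.59396333] 0.0003281919665925066
[[289.58377605  85.70899339]]
```

View pics/c5.png

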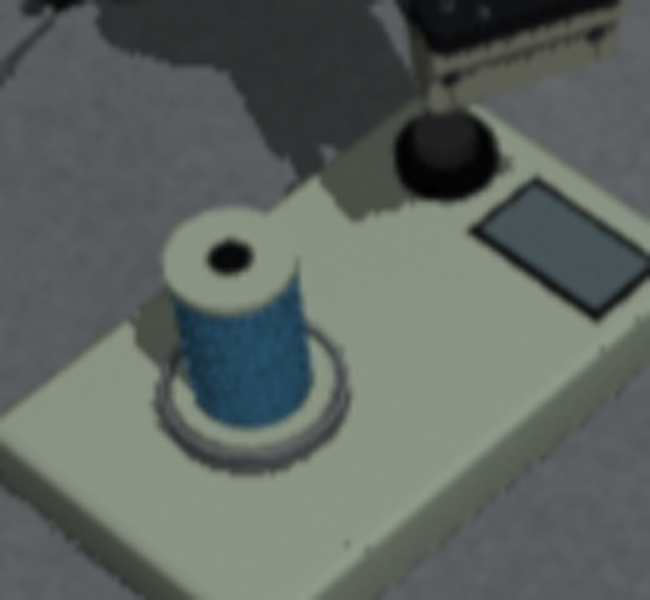

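The crop shows the spool upright and concentric inside the pan rim, with the closed fingertips (443,110) just above the key's grey top (443,135). Pressing down gently.

>>> send_rows([
  {"dx": 0.2, "dy": 0, "dz": -0.7, "rx": 0, "ry": 0, "rz": 0, "jaw": -1},
  {"dx": 0, "dy": 0, "dz": -0.5, "rx": 0, "ry": 0, "rz": 0, "jaw": -1},
  {"dx": 0, "dy": 0, "dz": -0.3, "rx": 0, "ry": 0, "rz": 0, "jaw": -1},
  {"dx": 0, "dy": 0, "dz": -0.1, "rx": 0, "ry": 0, "rz": 0, "jaw": -1},
  {"dx": 0, "dy": 0, "dz": -0.1, "rx": 0, "ry": 0, "rz": 0, "jaw": -1},
  {"dx": 0, "dy": 0, "dz": 0, "rx": 0, "ry": 0, "rz": 0, "jaw": -1},
  {"dx": 0, "dy": 0, "dz": 0, "rx": 0, "ry": 0, "rz": 0, "jaw": -1},
  {"dx": 0, "dy": 0, "dz": 0, "rx": 0, "ry": 0, "rz": 0, "jaw": -1},
])

```text
time_s: 16.08
ee_pos: [0.47, -0.2703, 0.0818]
orientation: [3.142, 0.0, 2.828]
contact_force: [-0.0, 1.3, 3.1]
width: 0.0005
grip_force: 1.1
```

>>> send_rows([
  {"dx": 0, "dy": 0, "dz": -0.1, "rx": 0, "ry": 0, "rz": 0, "jaw": -1},
  {"dx": 0, "dy": 0, "dz": -0.1, "rx": 0, "ry": 0, "rz": 0, "jaw": -1},
  {"dx": 0, "dy": 0, "dz": 0, "rx": 0, "ry": 0, "rz": 0, "jaw": -1},
  {"dx": 0, "dy": 0, "dz": 0, "rx": 0, "ry": 0, "rz": 0, "jaw": -1},
  {"dx": 0, "dy": 0, "dz": 0, "rx": 0, "ry": 0, "rz": 0, "jaw": -1},
])

```text
time_s: 16.5
ee_pos: [0.47, -0.2704, 0.0797]
orientation: [-3.142, 0.0, 2.828]
contact_force: [-0.2, 1.7, 3.4]
width: 0.0001
grip_force: 1.6
```

>>> send_rows([
  {"dx": 0, "dy": 0, "dz": -0.08, "rx": 0, "ry": 0, "rz": 0, "jaw": -1},
  {"dx": 0, "dy": 0, "dz": -0.04, "rx": 0, "ry": 0, "rz": 0, "jaw": -1},
  {"dx": 0, "dy": 0, "dz": 0, "rx": 0, "ry": 0, "rz": 0, "jaw": -1},
  {"dx": 0, "dy": 0, "dz": 0, "rx": 0, "ry": 0, "rz": 0, "jaw": -1},
  {"dx": 0, "dy": 0, "dz": 0, "rx": 0, "ry": 0, "rz": 0, "jaw": -1},
])

```text
time_s: 16.92
ee_pos: [0.47, -0.2704, 0.0785]
orientation: [-3.142, 0.0, 2.828]
contact_force: [0.3, 1.9, 3.7]
width: 0.0006
grip_force: 1.9
```

>>> send_rows([
  {"dx": 0, "dy": 0, "dz": -0.05, "rx": 0, "ry": 0, "rz": 0, "jaw": -1},
  {"dx": 0, "dy": 0, "dz": 0, "rx": 0, "ry": 0, "rz": 0, "jaw": -1},
  {"dx": 0, "dy": 0, "dz": 0, "rx": 0, "ry": 0, "rz": 0, "jaw": -1},
  {"dx": 0, "dy": 0, "dz": 0, "rx": 0, "ry": 0, "rz": 0, "jaw": -1},
])

```text
time_s: 17.25
ee_pos: [0.47, -0.2704, 0.0782]
orientation: [-3.142, 0.0, 2.828]
contact_force: [-0.8, 2.8, 7.3]
width: 0.0003
grip_force: 3.8
```

The force jumped to 7 N, so the key is at its stop and fully down. Lifting off and checking.

>>> send_rows([
  {"dx": 0, "dy": 0, "dz": 0.3, "rx": 0, "ry": 0, "rz": 0, "jaw": -1},
  {"dx": 0, "dy": 0, "dz": 0.7, "rx": 0, "ry": 0, "rz": 0, "jaw": -1},
  {"dx": 0, "dy": 0, "dz": 1.5, "rx": 0, "ry": 0, "rz": 0, "jaw": -1},
  {"dx": 0, "dy": 0, "dz": 2, "rx": 0, "ry": 0, "rz": 0, "jaw": -1},
  {"dx": 0, "dy": 0, "dz": 2, "rx": 0, "ry": 0, "rz": 0, "jaw": -1},
  {"dx": 0, "dy": 0, "dz": 2, "rx": 0, "ry": 0, "rz": 0, "jaw": -1},
  {"dx": 0, "dy": 0, "dz": 1.5, "rx": 0, "ry": 0, "rz": 0, "jaw": -1},
  {"dx": 0, "dy": 0, "dz": 0, "rx": 0, "ry": 0, "rz": 0, "jaw": -1},
  {"dx": 0, "dy": 0, "dz": 0, "rx": 0, "ry": 0, "rz": 0, "jaw": -1},
  {"dx": 0, "dy": 0, "dz": 0, "rx": 0, "ry": 0, "rz": 0, "jaw": -1},
])

```text
time_s: 18.08
ee_pos: [0.4695, -0.2702, 0.1771]
orientation: [3.141, -0.001, 2.828]
contact_force: [0.8, 0.8, -0.5]
width: 0.0004
grip_force: 0.0
```

Run:
```python
from h import *
o=ctrl.get_obs();print(o['ee_pos'],o['contact_force'])
snap('scene','s6.png')
```

```text
[ 0.46945977 -0.27015328  0.17706783] [ 0.84335129  0.78642883 -0.51537789]
```

View pics/s6.png

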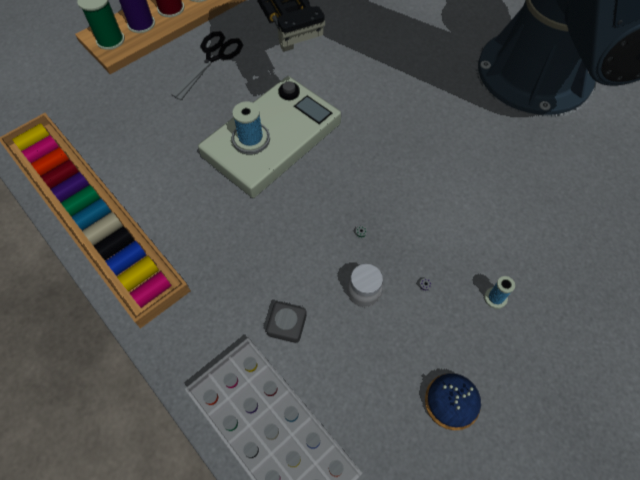

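The picture shows the spool upright in the pan at (248,125). The key at (289,91) is up again, the bystanders haven't moved, and the gripper is clear. Handing in.

```bash
python3 -c "
from workcell import ctrl
print(ctrl.close_job())"
```

```text
the job is handed in; nothing more can be done
None
```

The spool stands centred and flat in the scale's pan, the key was then pressed to its stop (about 7 N) and released, the other things were not moved, and the job was handed in at about 18 s; no verdict was returned.

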